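Check a racked steel frame by its diagonals

TASK

The blue steel frame on the garage bench is out of square. Measure both of its diagonals with the yellow slide rule: rest the rule flat on the frame from corner to opposite corner, its middle over the frame's middle, keep it still there for a second, and do the same on the other diagonal. Finish with the rule left lying in that way on the longer of the two diagonals, and do not shift the frame or the plain steel bar.

Things in the scene. Friction and masses are not known exactly. Their poses are not given: they have to be found in the camera images.
- rule: Slide rule: straight yellow stick with black scale marks on top and a brass slide locked out of one end, 380 mm over all. Origin: middle of its length, underside; x lengthwise, z up. Yellow body 28 wide, 14 thick, x -190 to +130; brass 14 wide, 12 thick, x +130 to +190, undersides level. 0.2 kg, balances near x -20. Starts flat on the bench, scale up; grip across the 28 mm at its middle.
- frame: Loose frame of 25 mm square blue steel tube flat on the bench, open inside, top 25 mm up, 1.5 kg, at any yaw. Four equal sides (238 mm) racked into a diamond. Origin: centre, where the diagonals cross, underside; z up. Outer corners at own (x, y) = (+-180, 0) and (0, +-156) mm: the diagonals run along its x and y. The opening is free to 90 mm from the centre.
- bar: Bystander: plain bare-steel flat bar, 300 x 30 x 8 mm, lying on the bench to the left of the work; origin at the centre of its underside, x along its length. Not a rule; leave it.

How it is judged:
By the outcome, as a careful person would: the job done as asked, in the order asked, and still so for the second after the job is handed in, with the robot touching nothing.
It also fails if it takes over 54 s, if anything falls off the work surface, if the arm or the gripper's body presses on something with over 40 N, if the wrist force passes 120 N, or if a joint passes its speed limit or range.

ROBOT

A 6-joint arm with a two-finger parallel gripper is mounted at the origin on the work surface. World frame = base frame: x ahead of the robot, y to its left, z up, the work surface at z = 0. Lengths are in mm, angles in rad, forces in N, time in s.
With the tool pointing down it reaches from about 350 to 975 mm from the base axis. Payload 7.1 kg.
Tool frame: the origin (TCP) lies midway between the tips of the shut fingers; the grasp point (between the pads) lies 19 mm behind it; z points along the fingers, x is the direction in which the jaws open and shut, and the axes are right-handed (so a half turn about z gives the same grasp; the last joint's range is limited). The gripper opens to 88 mm and grips with 3 to 60 N. Pads are 20 mm wide; open, the fingers measure 115 mm over their backs; the gripper's body (75 mm by 178 mm) begins 61 mm behind the grasp point.
Start: joints at [1.316, 0.423, 1.63, -0, 1.089, -0.019], TCP at [145.982, 607.696, 222.675] pointing down, gripper open.
Joint ranges: [-3, 3], [-0.9, 2.11], [0.09, 2.58], [-1.31, 4.45], [0.11, 2.69], [-2.54, 2.54]. Speed limits (rad/s): [2.39, 2.39, 3.01, 3.14, 3.14, 3.14].

INTERFACE

Orientations are given as a rotation vector (axis times angle).
In Python, from workcell import telemetry, imaging, ticket gives the robot as it stands.
- The arm moves only by the tool jog_arm, never from a script. Its arguments are lists of equal length, an entry for each row: "travel": the shift along the world's x, y, z in units of 400 mm (1.0 is 400 mm), a list of three; "dr": the turn, a rotation vector about the world's x, y, z in units of 90 degrees (1.0 is 90 degrees), a list of three. In form: {"travel": [[tx, ty, tz], ...], "dr": [[wx, wy, wz], ...]}. A call has exactly 10 rows; each row is the pose to reach, as a shift and turn from the pose measured when the call began; what a row does not reach only later rows make up. A row lasts 1/10 s, in which the tool goes at most 50 mm and 8.59 degrees, less where a joint would pass 70% of its speed; a pose out of reach is approached as far as the arm can. A call with a number of a shift or a turn outside -1 to 1 is refused whole. A call with a gripper value outside its range is refused whole. "hand" is the opening, from -1 (shut) to 1 (fully open), set as the call begins (left out, the last holds). The fingers move at their own pace and stop on an object; the grip force is fixed at half the most. Time passes only in rows, so rows that repeat a pose let the fingers close, or fill a call up. It gives the time, the measured TCP pose, the force and the opening at its end, in the units of the state.
- telemetry.get_obs(): the state, without advancing time (a new reading comes with each control period).
- imaging.get_image(name): name is "side" or "top"; returns a dict with "pixels" (400x640x3 uint8, red, green, blue), "range_z" (400x640 float32, mm along the optical axis (not along the pixel's ray), 0 where there is no reading), "fx", "fy", "cx", "cy" (pixels), "extrinsics" (4x4, takes a point from world to camera coordinates). Camera axes: x right, y down, z forward; pixel columns grow to the right and rows downward; lengths in mm; the calibration is good to about 2 mm. A picture is of the moment at which its call begins.
- ticket.close_job(): hands the job in, once; it reports no verdict.
The state is a dict: "t": time; "qpos": joint angles; "qvel": joint speeds; "joint_torque": joint torques, N m; "ee_pos": TCP position; "orientation": TCP orientation; "ft_force": force on the tool from outside, world axes, zero at the start; "moment": the same for the moment, N m; "width": finger opening in mm.
Only numpy, scipy, OpenCV 4.12 (cv2) and the standard library are available. Lean on these libraries where they do the work, as an engineer would, in place of code of your own. Each camera call takes 0.05 s, during which the arm holds its last target. There are 200 camera calls.

## Working session

There is one attempt and no reset: what is moved stays moved. The work goes in short steps, Python scripts to look and compute and a tool call to move; the robot and the scene stay as the last step left them, time stands still between calls to the robot, and variables do not carry over. Pictures are saved under pics/ and viewed, about 8 in all and at most 12, crops included, and the job is handed in when it is done.

Besides the shell and the picture viewer there is one more tool, called after "Request:" by a JSON object that holds its "op" and its "data", one argument or row to a line. jog_arm: Moves the arm, as the interface text tells. Its arguments: {"type":"object","properties":{"travel":{"type":"array"},"dr":{"type":"array"},"hand":{"type":"number"}},"required":["travel","dr"]}

```bash
mkdir -p pics; cat > h.py <<'E'
import numpy as np,cv2
from workcell import telemetry, imaging, ticket
def shot(n,f=None):
    d=imaging.get_image(n)
    if f: cv2.imwrite('pics/'+f,d['pixels'][:,:,::-1])
    return d
def plane(d,uv,z):
    T=np.array(d['extrinsics']);R=T[:3,:3];c=-R.T@T[:3,3]
    uv=np.atleast_2d(np.array(uv,float))
    r=np.c_[(uv[:,0]-d['cx'])/d['fx'],(uv[:,1]-d['cy'])/d['fy'],np.ones(len(uv))]@R
    return c+r*((z-c[2])/r[:,2])[:,None]
def cloud(d):
    v,u=np.mgrid[:400,:640];z=d['range_z'];T=np.array(d['extrinsics'])
    p=np.stack([(u-d['cx'])/d['fx']*z,(v-d['cy'])/d['fy']*z,z],-1)
    return (p-T[:3,3])@T[:3,:3]
E
python3 - <<'E'
from h import *
for n in('top','side'):
    d=shot(n,n+'1.png');T=np.array(d['extrinsics']);print(n,d['fx'],(-T[:3,:3].T@T[:3,3]).round(),T[2,:3].round(2))
print(telemetry.get_obs())
E
```

```text
top 393.5969970335813 [354.  85. 978.] [ 0.14  0.   -0.99]
side 461.0802337736415 [  96. -680.  976.] [ 0.3   0.61 -0.74]
{'t': 0.1, 'qpos': array([ 1.31602522e+00,  4.23787016e-01,  1.63059564e+00,  1.16033411e-05,
        1.08860853e+00, -1.90267258e-02]), 'qvel': array([ 5.54157476e-04, -6.62398228e-04, -4.14244994e-04,  1.15557318e-03,
        7.32539313e-05,  1.29144001e-03]), 'joint_torque': array([-8.12848757e-04, -5.45611560e+01, -2.74324554e+01,  6.44913339e-02,
        1.88081386e-02, -1.72340572e-05]), 'ee_pos': array([145.84128956, 607.23152219, 221.97237272]), 'orientation': array([ 2.46661528e+00,  1.94426210e+00, -1.76012180e-03]), 'ft_force': array([-0.39028358, -0.1533312 ,  0.54767336]), 'moment': array([ 0.01495857, -0.01038292, -0.0236064 ]), 'width': 87.82872719976632}
```

View pics/top1.png

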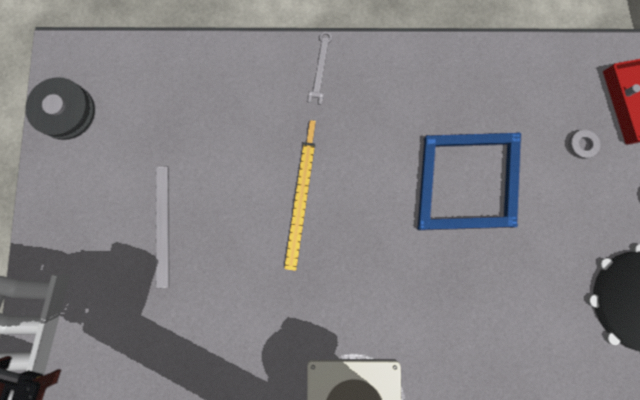

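View pics/side1.png

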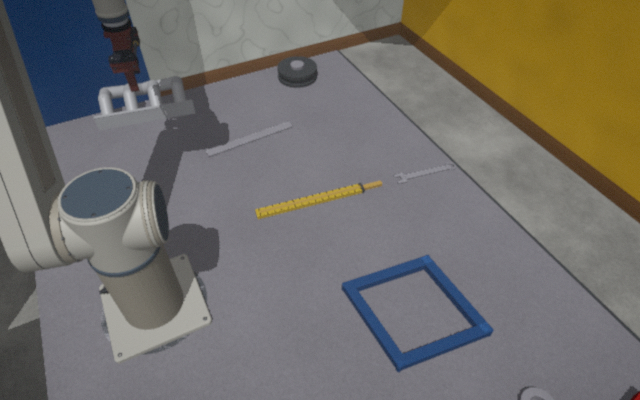

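The top view shows the rule from (312,122), the brass end, to (290,270). The frame's corners are near (427,135), (521,133), (517,227) and (419,229), and the bar is at (162,227). The side view shows the same things unoccluded: rule (258,212)-(382,184), frame corners (427,257), (491,328), (400,367) and (343,288).

```bash
cat >> h.py <<'E'
def mask(d,what):
    h=cv2.cvtColor(d['pixels'],cv2.COLOR_RGB2HSV)
    lo,hi=dict(y=((14,110,90),(34,255,255)),b=((100,110,40),(125,255,255)))[what]
    return cv2.inRange(h,lo,hi)
def blob(d,what,zmax=400):
    p=cloud(d);m=mask(d,what)
    ok=(p[...,0]>250)&(p[...,0]<950)&(np.abs(p[...,1])<480)&(p[...,2]<zmax)
    m[~ok]=0
    m=cv2.morphologyEx(m,cv2.MORPH_CLOSE,np.ones((3,3)))
    c=max(cv2.findContours(m,0,cv2.CHAIN_APPROX_NONE)[0],key=cv2.contourArea)
    return m,c[:,0,:],p
def tri(ds,uvs):
    A=[];b=[]
    for d,uv in zip(ds,uvs):
        c=plane(d,uv,978.)*0; T=np.array(d['extrinsics']);R=T[:3,:3];c=-R.T@T[:3,3]
        r=plane(d,uv,0)[0]-c;r/=np.linalg.norm(r);P=np.eye(3)-np.outer(r,r);A.append(P);b.append(P@c)
    return np.linalg.solve(sum(A),sum(b))
def quad(c):
    h=cv2.convexHull(c);return cv2.approxPolyDP(h,.06*cv2.arcLength(h,True),True)[:,0,:]
E
python3 - <<'E'
from h import *
ds={n:shot(n) for n in('top','side')}
for n,d in ds.items():
    for w in 'yb':
        m,c,p=blob(d,w); P=p[m>0]; top=P[:,2]
        print(n,w,(m>0).sum(),'z pct',np.percentile(top,[10,50,90]).round(1),'bench',np.median(p[250:300,300:330,2]).round(1) if n=='top' else '')
        if w=='b':
            q=quad(c);print(q.tolist());X=plane(d,q,25);print(X.round(1).tolist(),'c',X.mean(0).round(1))
        else:
            X=plane(d,c,14)[:,:2].astype(np.float32);r=cv2.minAreaRect(X);b=cv2.boxPoints(r);print(r,b.round(1).tolist())
q={n:quad(blob(d,'b')[1]) for n,d in ds.items()}
W={n:plane(d,q[n],25) for n,d in ds.items()}
for i,a in enumerate(W['top']):
    j=np.argmin(np.linalg.norm(W['side']-a,axis=1));print('tri',tri([ds['top'],ds['side']],[q['top'][i],q['side'][j]]).round(1))
E
```

```text
top y 1580 z pct [10.7 13.9 16.3] bench -0.1
((506.57781982421875, 128.01174926757812), (29.18981170654297, 376.4482421875), 82.01956176757812) [[318.20001220703125, 139.6999969482422], [691.0, 87.4000015258789], [695.0, 116.30000305175781], [322.20001220703125, 168.60000610351562]]
top b 3676 z pct [19.  24.2 26.6] bench -0.1
[[520, 134], [516, 226], [418, 228], [426, 136]]
[[656.1, -418.2, 25.0], [425.9, -393.1, 25.0], [420.2, -156.0, 25.0], [650.2, -183.3, 25.0]] c [ 538.1 -287.7   25. ]
side y 1126 z pct [ 8.2 13.9 17.1] bench 
((505.0491027832031, 122.4967269897461), (37.01008224487305, 378.3607177734375), 82.16625213623047) [[315.1000061035156, 129.89999389648438], [689.9000244140625, 78.4000015258789], [695.0, 115.0], [320.20001220703125, 166.60000610351562]]
side b 4330 z pct [17.3 24.9 27.5] bench 
[[427, 255], [492, 331], [398, 371], [343, 283]]
[[650.5, -186.0, 25.0], [656.4, -421.8, 25.0], [419.6, -403.3, 25.0], [420.8, -162.6, 25.0]] c [ 536.8 -293.4   25. ]
tri [ 658.  -420.7   21. ]
tri [ 425.7 -399.6   11. ]
tri [ 421.9 -158.3   17.8]
tri [ 651.7 -184.4   21.9]
```

```bash
python3 - <<'E'
from h import *
for n in('top','side'):
    d=shot(n);m,c,p=blob(d,'b')
    t=((m>0)&(p[...,2]>19)).astype(np.uint8)
    t=cv2.morphologyEx(t,cv2.MORPH_CLOSE,np.ones((3,3)))
    v,u=np.nonzero(t);X=plane(d,np.c_[u,v],25)[:,:2]
    # outer quadrilateral -> line fits of hull points per side
    h=cv2.findContours(t,0,1)[0];h=max(h,key=cv2.contourArea)[:,0,:]
    Y=plane(d,h,25)[:,:2];q=plane(d,quad(h),25)[:,:2];L=[]
    for i in range(4):
        a,b=q[i],q[(i+1)%4];s=(b-a)/np.linalg.norm(b-a);l=np.linalg.norm(b-a)
        w=Y-a;k=(abs(w@[-s[1],s[0]])<7)&(w@s>25)&(w@s<l-25)
        L.append(cv2.fitLine(Y[k].astype(np.float32),cv2.DIST_HUBER,0,.01,.01).ravel().astype(float))
    C=[]
    for i in range(4):
        a,b=L[i-1],L[i];s=np.linalg.solve(np.c_[a[:2],-b[:2]],b[2:]-a[2:]);C.append(a[2:]+s[0]*a[:2])
    C=np.array(C);print(n,C.round(1).tolist(),'c',C.mean(0).round(1),'ring c',X.mean(0).round(1))
    for i in(0,1):
        e=C[i+2]-C[i];print('diag',np.linalg.norm(e).round(1),np.degrees(np.arctan2(e[1],e[0])).round(2))
    # rule: per-end body centreline by top face pixels
    m,c,p=blob(d,'y');t=(m>0)&(p[...,2]>8);v,u=np.nonzero(t)
    R=plane(d,np.c_[u,v],14)[:,:2].astype(np.float32);l=cv2.fitLine(R,cv2.DIST_HUBER,0,.01,.01).ravel()
    s=(R-l[2:])@l[:2];print('rule heading',np.degrees(np.arctan2(l[1],l[0])),'ends',(l[2:]+np.outer([s.min(),s.max()],l[:2])).round(1).tolist(),'mid',l[2:]+(s.min()+s.max())/2*l[:2])
    k=(p[...,0]>0)&(p[...,0]<600)&(p[...,1]>200)&(p[...,1]<700)&(p[...,2]>30)
    print('tall pts',[(p[k&(abs(p[...,1]-y)<25)][:,[0,2]].max(0).round()).tolist() if (k&(abs(p[...,1]-y)<25)).any() else 0 for y in range(225,700,50)])
E
```

```text
top [[657.5, -417.4], [426.9, -392.5], [418.5, -159.3], [651.2, -184.8]] c [ 538.5 -288.5] ring c [ 536.2 -289.3]
diag 351.7 132.8
diag 305.7 42.8
rule heading -7.9363575 ends [[319.79998779296875, 153.1999969482422], [692.9000244140625, 101.19999694824219]] mid [506.3142   127.188545]
tall pts [0, 0, 0, 0, 0, 0, [167.0, 350.0], [172.0, 355.0], [169.0, 251.0], [306.0, 247.0]]
side [[650.2, -187.1], [659.2, -423.3], [422.8, -398.8], [414.6, -162.5]] c [ 536.7 -292.9] ring c [ 532.9 -304.7]
diag 310.7 -137.05
diag 357.5 133.16
rule heading -7.9687624 ends [[317.79998779296875, 149.5], [691.4000244140625, 97.19999694824219]] mid [504.62415 123.3723 ]
tall pts [0, 0, 0, 0, 0, 0, [164.0, 348.0], [182.0, 479.0], [187.0, 465.0], [301.0, 349.0]]
```

Request:
{"op": "jog_arm", "data": {
  "travel": [
    [0.02, -0.03, 0],
    [0.07, -0.09, 0],
    [0.13, -0.18, 0],
    [0.2, -0.28, 0],
    [0.28, -0.38, 0],
    [0.36, -0.48, 0],
    [0.43, -0.58, 0],
    [0.5, -0.67, 0],
    [0.55, -0.73, 0],
    [0.57, -0.76, 0]
  ],
  "dr": [
    [0, 0, 0],
    [0, 0, 0.01],
    [0, 0, 0.02],
    [0, 0, 0.03],
    [0, 0, 0.04],
    [0, 0, 0.05],
    [0, 0, 0.06],
    [0, 0, 0.062],
    [0, 0, 0.062],
    [0, 0, 0.062]
  ],
  "hand": 1
}}

```text
t: 1.3
ee_pos: [375.1, 300.8, 222.5]
orientation: [2.372, 2.059, -0.0]
ft_force: [0.2, 1.1, -0.3]
width: 87.6
```

Request:
{"op": "jog_arm", "data": {
  "travel": [
    [0.03, -0.04, -0.02],
    [0.09, -0.12, -0.08],
    [0.16, -0.21, -0.15],
    [0.22, -0.3, -0.23],
    [0.27, -0.37, -0.3],
    [0.31, -0.42, -0.36],
    [0.327, -0.438, -0.39],
    [0.327, -0.438, -0.4],
    [0.327, -0.438, -0.4],
    [0.327, -0.438, -0.4]
  ],
  "dr": [
    [0, 0, 0],
    [0, 0, 0],
    [0, 0, 0],
    [0, 0, 0],
    [0, 0, 0],
    [0, 0, 0],
    [0, 0, 0],
    [0, 0, 0],
    [0, 0, 0],
    [0, 0, 0]
  ]
}}

```text
t: 2.3
ee_pos: [505.7, 126.8, 63.5]
orientation: [2.37, 2.06, 0.001]
ft_force: [-0.4, -0.0, -0.1]
width: 87.7
```

```bash
python3 - <<'E'
from h import *
shot('side','s2.png');o=telemetry.get_obs();print(o['t'],o['ee_pos'],o['orientation'],o['qpos'])
a=cv2.imread('pics/s2.png')[100:300,220:460];cv2.imwrite('pics/s2c.png',cv2.resize(a,None,fx=3,fy=3))
E
```

```text
2.35 [505.91956021 126.85886121  63.65725773] [2.37009922e+00 2.06002986e+00 1.76115765e-03] [ 2.23260325e-01  5.20013317e-01  1.94976397e+00 -1.06811362e-03
  6.70187049e-01 -1.20694527e+00]
```

View pics/s2c.png

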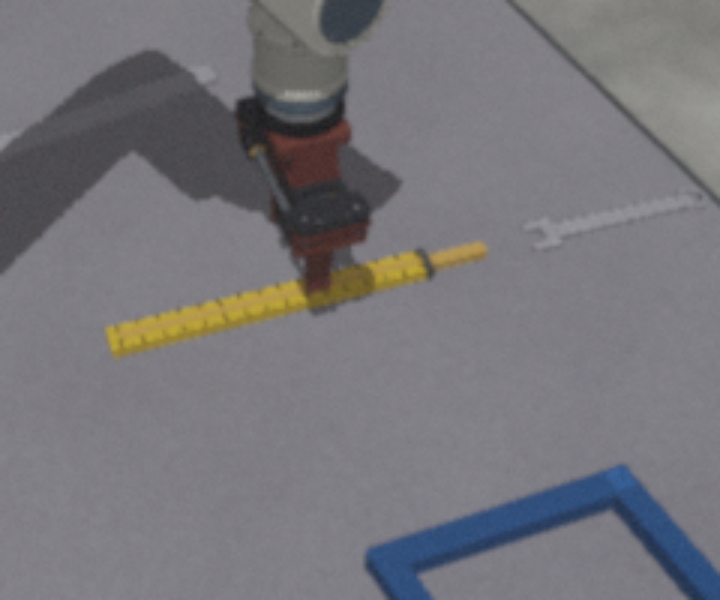

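The crop shows the open fingers straddling the rule near its middle (crop 320,280), with the jaws across it. I'll go down and grip.

Request:
{"op": "jog_arm", "data": {
  "travel": [
    [0, 0, -0.02],
    [0, 0, -0.05],
    [0, 0, -0.08],
    [0, -0.002, -0.11],
    [0, -0.002, -0.13],
    [0, -0.003, -0.14],
    [0, -0.003, -0.147],
    [0, -0.003, -0.15],
    [0, -0.003, -0.15],
    [0, -0.003, -0.15]
  ],
  "dr": [
    [0, 0, 0],
    [0, 0, 0],
    [0, 0, 0],
    [0, 0, 0],
    [0, 0, 0],
    [0, 0, 0],
    [0, 0, 0],
    [0, 0, 0],
    [0, 0, 0],
    [0, 0, 0]
  ]
}}

```text
t: 3.35
ee_pos: [506.2, 125.7, 4.0]
orientation: [2.37, 2.06, 0.003]
ft_force: [-0.2, -0.4, -0.3]
width: 87.7
```

Request:
{"op": "jog_arm", "data": {
  "travel": [
    [0, 0, 0],
    [0, 0, 0],
    [0, 0, 0],
    [0, 0, 0],
    [0, 0, 0],
    [0, 0, 0],
    [0, 0, 0],
    [0, 0, 0],
    [0, 0, 0],
    [0, 0, 0]
  ],
  "dr": [
    [0, 0, 0],
    [0, 0, 0],
    [0, 0, 0],
    [0, 0, 0],
    [0, 0, 0],
    [0, 0, 0],
    [0, 0, 0],
    [0, 0, 0],
    [0, 0, 0],
    [0, 0, 0]
  ],
  "hand": -1
}}

```text
t: 4.35
ee_pos: [506.2, 125.7, 4.0]
orientation: [2.37, 2.06, 0.003]
ft_force: [0.5, 0.2, -0.0]
width: 27.4
```

Request:
{"op": "jog_arm", "data": {
  "travel": [
    [0, 0, 0.01],
    [0, 0, 0.03],
    [0, 0, 0.06],
    [0, 0, 0.1],
    [0, 0, 0.14],
    [0, 0, 0.18],
    [0, 0, 0.21],
    [0, 0, 0.225],
    [0, 0, 0.225],
    [0, 0, 0.225]
  ],
  "dr": [
    [0, 0, 0],
    [0, 0, 0],
    [0, 0, 0],
    [0, 0, 0],
    [0, 0, 0],
    [0, 0, 0],
    [0, 0, 0],
    [0, 0, 0],
    [0, 0, 0],
    [0, 0, 0]
  ]
}}

```text
t: 5.35
ee_pos: [505.9, 125.7, 93.8]
orientation: [2.37, 2.06, 0.002]
ft_force: [0.2, -0.7, -2.8]
width: 27.7
```

```bash
cat >> h.py <<'E'
def ruleends(d,z,zmin=None):
    m,c,p=blob(d,'y')
    if zmin is not None: m[p[...,2]<zmin]=0
    v,u=np.nonzero(m);R=plane(d,np.c_[u,v],z)[:,:2].astype(np.float32);l=cv2.fitLine(R,cv2.DIST_HUBER,0,.01,.01).ravel()
    s=(R-l[2:])@l[:2];E=l[2:]+np.outer([s.min(),(s.min()+s.max())/2,s.max()],l[:2])
    Z=[np.median(p[v,u,2][(s>a)&(s<a+60)]).round(1) for a in (s.min(),s.max()-125)]
    return np.degrees(np.arctan2(l[1],l[0])).round(2),E.round(1).tolist(),(s.max()-s.min()).round(1),Z
E
python3 - <<'E'
from h import *
for n in('top','side'):print(n,ruleends(shot(n,n+'3.png'),104))
o=telemetry.get_obs();print(o['ee_pos'],o['width'])
E
```

```text
top (np.float32(-11.52), [[662.7000122070312, 105.30000305175781], [677.7000122070312, 102.19999694824219], [692.7000122070312, 99.0999984741211]], np.float32(30.6), [np.float64(101.9), np.float64(nan)])
side (np.float32(-8.2), [[317.20001220703125, 145.89999389648438], [503.29998779296875, 119.0999984741211], [689.2999877929688, 92.30000305175781]], np.float32(375.9), [np.float64(103.6), np.float64(103.6)])
[505.68264655 125.614297    93.3464637 ] 27.44310556480677
  return _methods._mean(a, axis=axis, dtype=dtype,
  ret = ret.dtype.type(ret / rcount)
```

Request:
{"op": "jog_arm", "data": {
  "travel": [
    [0.0, -0.02, 0],
    [0.01, -0.07, 0],
    [0.02, -0.13, 0],
    [0.02, -0.2, 0],
    [0.03, -0.27, 0],
    [0.03, -0.34, 0],
    [0.04, -0.41, 0],
    [0.04, -0.47, 0],
    [0.04, -0.51, 0],
    [0.04, -0.53, 0]
  ],
  "dr": [
    [0, 0, -0.03],
    [0, 0, -0.08],
    [0, 0, -0.16],
    [0, 0, -0.24],
    [0, 0, -0.32],
    [0, 0, -0.4],
    [0, 0, -0.48],
    [0, 0, -0.56],
    [0, 0, -0.62],
    [0, 0, -0.65]
  ]
}}

```text
t: 6.45
ee_pos: [521.2, -87.8, 92.5]
orientation: [3.077, 0.632, -0.002]
ft_force: [0.2, -0.4, -1.5]
width: 27.9
```

Request:
{"op": "jog_arm", "data": {
  "travel": [
    [0.0, -0.02, 0],
    [0.01, -0.07, 0],
    [0.02, -0.13, 0],
    [0.03, -0.2, 0],
    [0.04, -0.27, 0],
    [0.04, -0.34, 0],
    [0.04, -0.41, 0],
    [0.04, -0.46, 0],
    [0.04, -0.49, 0],
    [0.04, -0.5, 0]
  ],
  "dr": [
    [0, 0, -0.03],
    [0, 0, -0.08],
    [0, 0, -0.16],
    [0, 0, -0.24],
    [0, 0, -0.32],
    [0, 0, -0.4],
    [0, 0, -0.48],
    [0, 0, -0.56],
    [0, 0, -0.62],
    [0, 0, -0.65]
  ]
}}

```text
t: 7.45
ee_pos: [536.6, -289.1, 91.5]
orientation: [-2.992, 0.959, 0.004]
ft_force: [0.4, -0.4, -2.0]
width: 27.7
```

Request:
{"op": "jog_arm", "data": {
  "travel": [
    [0.0, 0, -0.01],
    [0.003, -0.003, -0.03],
    [0.003, -0.003, -0.05],
    [0.003, -0.003, -0.07],
    [0.003, -0.003, -0.09],
    [0.003, -0.003, -0.1],
    [0.003, -0.003, -0.11],
    [0.003, -0.003, -0.115],
    [0.003, -0.003, -0.115],
    [0.003, -0.003, -0.115]
  ],
  "dr": [
    [0, 0, -0.02],
    [0, 0, -0.05],
    [0, 0, -0.08],
    [0, 0, -0.11],
    [0, 0, -0.129],
    [0, 0, -0.129],
    [0, 0, -0.129],
    [0, 0, -0.129],
    [0, 0, -0.129],
    [0, 0, -0.129]
  ]
}}

```text
t: 8.45
ee_pos: [538.0, -290.3, 45.7]
orientation: [-2.879, 1.256, 0.004]
ft_force: [0.7, -0.0, -1.4]
width: 27.5
```

```bash
python3 - <<'E'
from h import *
for n in('top','side'):
  d=shot(n,n+'4.png')
  print(n,ruleends(d,57))
o=telemetry.get_obs();print(o['ee_pos'],o['orientation'],o['width'])
a=cv2.imread('pics/top4.png')[90:270,360:580];b=cv2.imread('pics/side4.png')[220:400,310:530]
cv2.imwrite('pics/c4.png',cv2.resize(np.vstack([a,b]),None,fx=1.6,fy=1.6))
E
```

```text
top (np.float32(42.37), [[485.6000061035156, -330.5], [579.0999755859375, -245.1999969482422], [672.7000122070312, -159.89999389648438]], np.float32(253.2), [np.float64(55.6), np.float64(55.2)])
side (np.float32(42.26), [[393.5, -421.79998779296875], [500.6000061035156, -324.5], [607.5999755859375, -227.1999969482422]], np.float32(289.3), [np.float64(54.4), np.float64(56.6)])
[ 538.07336519 -290.34966727   45.8151689 ] [-2.87906186  1.25657406  0.00335458] 27.667501705774605
```

View pics/c4.png

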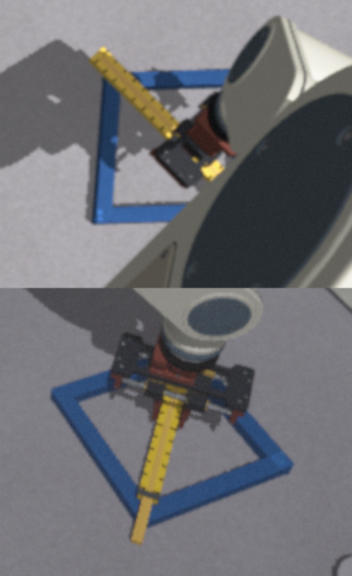

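Top panel: the rule's body end lies over the frame's upper-left corner. Side panel: the brass end lies over the near corner, level, and the arm hides the rest. I'll lower it and release.

Request:
{"op": "jog_arm", "data": {
  "travel": [
    [0, 0, -0.006],
    [0, 0, -0.012],
    [0, 0, -0.02],
    [0, 0, -0.028],
    [0, 0, -0.034],
    [0, 0, -0.038],
    [0, 0, -0.04],
    [0, 0, -0.042],
    [0, 0, -0.042],
    [0, 0, -0.042]
  ],
  "dr": [
    [0, 0, 0],
    [0, 0, 0],
    [0, 0, 0],
    [0, 0, 0],
    [0, 0, 0],
    [0, 0, 0],
    [0, 0, 0],
    [0, 0, 0],
    [0, 0, 0],
    [0, 0, 0]
  ]
}}

```text
t: 9.55
ee_pos: [538.1, -290.4, 29.1]
orientation: [-2.879, 1.257, 0.003]
ft_force: [-1.0, -0.7, -2.0]
width: 27.6
```

Request:
{"op": "jog_arm", "data": {
  "travel": [
    [0, 0, 0],
    [0, 0, 0],
    [0, 0, 0],
    [0, 0, 0],
    [0, 0, 0],
    [0, 0, 0],
    [0, 0, 0],
    [0, 0, 0],
    [0, 0, 0],
    [0, 0, 0]
  ],
  "dr": [
    [0, 0, 0],
    [0, 0, 0],
    [0, 0, 0],
    [0, 0, 0],
    [0, 0, 0],
    [0, 0, 0],
    [0, 0, 0],
    [0, 0, 0],
    [0, 0, 0],
    [0, 0, 0]
  ],
  "hand": 1
}}

```text
t: 10.55
ee_pos: [538.1, -290.4, 29.1]
orientation: [-2.879, 1.257, 0.003]
ft_force: [0.5, -1.1, 0.1]
width: 87.8
```

Request:
{"op": "jog_arm", "data": {
  "travel": [
    [0, 0, 0.02],
    [0, 0, 0.06],
    [0, 0, 0.12],
    [0, 0.02, 0.2],
    [0, 0.08, 0.28],
    [0, 0.18, 0.35],
    [0, 0.29, 0.38],
    [0, 0.39, 0.38],
    [0, 0.47, 0.38],
    [0, 0.5, 0.38]
  ],
  "dr": [
    [0, 0, 0],
    [0, 0, 0],
    [0, 0, 0],
    [0, 0, 0],
    [0, 0, 0],
    [0, 0, 0],
    [0, 0, 0],
    [0, 0, 0],
    [0, 0, 0],
    [0, 0, 0]
  ]
}}

```text
t: 11.55
ee_pos: [538.2, -88.0, 182.7]
orientation: [-2.88, 1.253, 0.001]
ft_force: [-0.2, -0.6, -0.1]
width: 87.9
```

```bash
cat >> h.py <<'E'
def check(n,f,zr=39):
    d=shot(n,f);m,c,p=blob(d,'b');hb=quad(c);print(n,'frame',plane(d,hb,25)[:,:2].round(1).tolist(),'c',plane(d,hb,25)[:,:2].mean(0).round(1));print('  rule',ruleends(d,zr))
E
python3 - <<'E'
from h import *
check('top','top5.png');check('side','side5.png')
o=telemetry.get_obs();print(o['t'],o['ee_pos'],o['orientation'])
a=cv2.imread('pics/top5.png')[90:270,360:580];b=cv2.imread('pics/side5.png')[220:400,310:530]
cv2.imwrite('pics/c5.png',cv2.resize(np.vstack([a,b]),None,fx=1.6,fy=1.6))
E
```

```text
Traceback (most recent call last):
  File "h.py", line 43, in check
    d=shot(n,f);m,c,p=blob(d,'b');hb=quad(c);print(n,'frame',plane(d,hb,25)[:,:2].round(1).tolist(),'c',plane(d,hb,25)[:,:2].mean(0).round(1));print('  rule',ruleends(d,zr))
                      ~~~~^^^^^^^
  File "h.py", line 25, in blob
    c=max(cv2.findContours(m,0,cv2.CHAIN_APPROX_NONE)[0],key=cv2.contourArea)
ValueError: max() iterable argument is empty
```

```bash
python3 - <<'E'
from h import *
check('side','side5.png')
a=cv2.imread('pics/top5.png');b=cv2.imread('pics/side5.png')
cv2.imwrite('pics/c5.png',cv2.resize(np.vstack([a,b]),None,fx=.75,fy=.75))
E
```

```text
side frame [[651.1, -210.5], [656.4, -421.8], [432.6, -402.7]] c [ 580. -345.]
  rule (np.float32(43.59), [[395.79998779296875, -423.5], [625.0, -205.3000030517578], [854.2000122070312, 12.899999618530273]], np.float32(632.9), [np.float64(37.7), np.float64(nan)])
  return _methods._mean(a, axis=axis, dtype=dtype,
  ret = ret.dtype.type(ret / rcount)
```

View pics/c5.png

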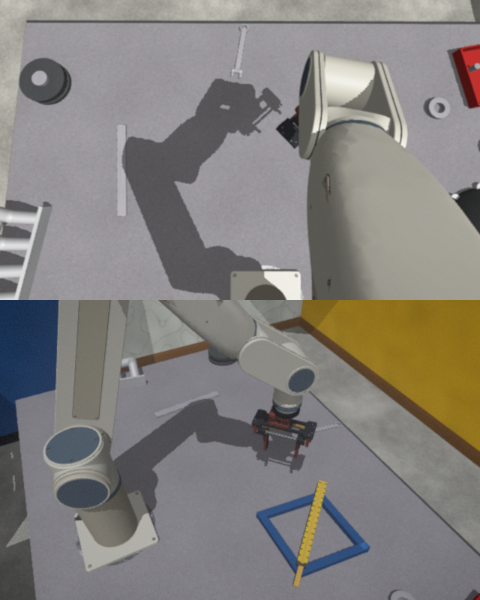

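```bash
cat >> h.py <<'E'
def check(n,f,zr=39):
    d=shot(n,f);p=cloud(d);ok=(p[...,0]>300)&(p[...,0]<800)&(p[...,1]<-80)&(p[...,1]>-500)&(p[...,2]<70)
    v,u=np.nonzero((mask(d,'b')>0)&ok);q=quad(np.c_[u,v].astype(np.int32)[:,None]);X=plane(d,q,25)[:,:2]
    print(n,'frame',X.round(1).tolist(),'c',X.mean(0).round(1))
    k=((mask(d,'y')>0)&ok).astype(np.uint8);v,u=np.nonzero(k);R=plane(d,np.c_[u,v],zr)[:,:2].astype(np.float32)
    l=cv2.fitLine(R,cv2.DIST_HUBER,0,.01,.01).ravel();s=(R-l[2:])@l[:2];E=l[2:]+np.outer([s.min(),(s.min()+s.max())/2,s.max()],l[:2])
    print('  rule',np.degrees(np.arctan2(l[1],l[0])).round(2),E.round(1).tolist(),s.max()-s.min(),'zmed',np.median(p[v,u,2]))
E
python3 - <<'E'
from h import *
check('side','side6.png')
E
```

```text
side frame [[656.4, -421.8], [432.6, -402.7], [420.8, -162.6], [651.1, -210.5]] c [ 540.2 -299.4]
  rule 42.94 [[394.6000061035156, -422.29998779296875], [534.7000122070312, -291.8999938964844], [674.7999877929688, -161.60000610351562]] 382.75586 zmed 39.525190485488
```

Request:
{"op": "jog_arm", "data": {
  "travel": [
    [0, -0.05, 0],
    [0, -0.14, 0],
    [0, -0.24, 0],
    [0, -0.34, 0],
    [0, -0.43, 0],
    [0, -0.49, -0.03],
    [0, -0.506, -0.08],
    [0, -0.506, -0.14],
    [0, -0.506, -0.19],
    [0, -0.506, -0.22]
  ],
  "dr": [
    [0, 0, 0],
    [0, 0, 0],
    [0, 0, 0],
    [0, 0, 0],
    [0, 0, 0],
    [0, 0, 0],
    [0, 0, 0],
    [0, 0, 0],
    [0, 0, 0],
    [0, 0, 0]
  ],
  "hand": 1
}}

```text
t: 12.7
ee_pos: [537.2, -294.4, 92.3]
orientation: [-2.879, 1.258, 0.004]
ft_force: [-0.1, 0.8, -0.7]
width: 87.9
```

Request:
{"op": "jog_arm", "data": {
  "travel": [
    [0.002, 0.01, -0.03],
    [0.002, 0.01, -0.06],
    [0.002, 0.01, -0.09],
    [0.002, 0.01, -0.115],
    [0.002, 0.01, -0.135],
    [0.002, 0.01, -0.147],
    [0.002, 0.01, -0.155],
    [0.002, 0.01, -0.157],
    [0.002, 0.01, -0.157],
    [0.002, 0.01, -0.157]
  ],
  "dr": [
    [0, 0, 0],
    [0, 0, 0],
    [0, 0, 0],
    [0, 0, 0],
    [0, 0, 0],
    [0, 0, 0],
    [0, 0, 0],
    [0, 0, 0],
    [0, 0, 0],
    [0, 0, 0]
  ]
}}

```text
t: 13.7
ee_pos: [538.2, -290.5, 29.9]
orientation: [-2.879, 1.258, 0.003]
ft_force: [-0.6, -0.3, 0.3]
width: 87.7
```

Request:
{"op": "jog_arm", "data": {
  "travel": [
    [0, 0, 0],
    [0, 0, 0],
    [0, 0, 0],
    [0, 0, 0],
    [0, 0, 0],
    [0, 0, 0],
    [0, 0, 0],
    [0, 0, 0],
    [0, 0, 0],
    [0, 0, 0]
  ],
  "dr": [
    [0, 0, 0],
    [0, 0, 0],
    [0, 0, 0],
    [0, 0, 0],
    [0, 0, 0],
    [0, 0, 0],
    [0, 0, 0],
    [0, 0, 0],
    [0, 0, 0],
    [0, 0, 0]
  ],
  "hand": -1
}}

```text
t: 14.7
ee_pos: [538.2, -290.5, 29.8]
orientation: [-2.879, 1.257, 0.003]
ft_force: [-0.5, -0.0, -0.6]
width: 27.4
```

Request:
{"op": "jog_arm", "data": {
  "travel": [
    [0, 0, 0.01],
    [0, 0, 0.03],
    [0, 0, 0.06],
    [0, 0, 0.09],
    [0, 0, 0.12],
    [0, 0, 0.14],
    [0, 0, 0.15],
    [0, 0, 0.15],
    [0, 0, 0.15],
    [0, 0, 0.15]
  ],
  "dr": [
    [0, 0, 0],
    [0, 0, 0],
    [0, 0, 0],
    [0, 0, 0],
    [0, 0, 0],
    [0, 0, 0],
    [0, 0, 0],
    [0, 0, 0],
    [0, 0, 0],
    [0, 0, 0]
  ]
}}

```text
t: 15.7
ee_pos: [537.8, -290.3, 89.3]
orientation: [-2.879, 1.257, 0.005]
ft_force: [0.4, -0.3, -2.4]
width: 27.6
```

Request:
{"op": "jog_arm", "data": {
  "travel": [
    [0, 0, 0],
    [0, 0, 0],
    [0, 0, 0],
    [0, 0, 0],
    [0, 0, 0],
    [0, 0, 0],
    [0, 0, 0],
    [0, 0, 0],
    [0, 0, 0],
    [0, 0, 0]
  ],
  "dr": [
    [0, 0, 0.03],
    [0, 0, 0.09],
    [0, 0, 0.17],
    [0, 0, 0.25],
    [0, 0, 0.33],
    [0, 0, 0.41],
    [0, 0, 0.49],
    [0, 0, 0.57],
    [0, 0, 0.63],
    [0, 0, 0.66]
  ]
}}

```text
t: 16.7
ee_pos: [537.5, -290.1, 88.6]
orientation: [3.122, 0.339, -0.006]
ft_force: [-0.9, -0.3, -2.0]
width: 27.4
```

Request:
{"op": "jog_arm", "data": {
  "travel": [
    [0, 0, 0],
    [0, 0, 0],
    [0, 0, 0],
    [0, 0, 0],
    [0, 0, 0],
    [0, 0, 0],
    [0, 0, 0],
    [0, 0, 0],
    [0, 0, 0],
    [0, 0, 0]
  ],
  "dr": [
    [0, 0, 0.04],
    [0, 0, 0.1],
    [0, 0, 0.17],
    [0, 0, 0.24],
    [0, 0, 0.3],
    [0, 0, 0.34],
    [0, 0, 0.35],
    [0, 0, 0.35],
    [0, 0, 0.35],
    [0, 0, 0.35]
  ]
}}

```text
t: 17.7
ee_pos: [537.5, -290.1, 88.5]
orientation: [2.913, 1.172, -0.005]
ft_force: [0.3, 0.3, -1.8]
width: 27.9
```

Request:
{"op": "jog_arm", "data": {
  "travel": [
    [0.001, 0, -0.02],
    [0.001, 0, -0.05],
    [0.001, 0, -0.075],
    [0.001, 0, -0.095],
    [0.001, 0, -0.112],
    [0.001, 0, -0.125],
    [0.001, 0, -0.135],
    [0.001, 0, -0.142],
    [0.001, 0, -0.146],
    [0.001, 0, -0.148]
  ],
  "dr": [
    [0, 0, -0.009],
    [0, 0, -0.009],
    [0, 0, -0.009],
    [0, 0, -0.009],
    [0, 0, -0.009],
    [0, 0, -0.009],
    [0, 0, -0.009],
    [0, 0, -0.009],
    [0, 0, -0.009],
    [0, 0, -0.009]
  ]
}}

```text
t: 18.7
ee_pos: [538.0, -290.2, 29.8]
orientation: [2.921, 1.152, -0.005]
ft_force: [-3.6, 1.7, 9.2]
width: 27.5
```

```bash
python3 - <<'E'
from h import *
check('side','side7.png')
o=telemetry.get_obs();print(o['t'],o['ee_pos'],o['orientation'],o['ft_force'])
E
```

```text
side frame [[647.6, -425.4], [419.6, -403.3], [414.4, -184.2], [653.0, -244.8]] c [ 533.6 -314.4]
  rule -46.93 [[406.3999938964844, -155.39999389648438], [535.0999755859375, -293.0], [663.7999877929688, -430.70001220703125]] 376.91672 zmed 38.91991056771108
18.75 [ 537.92981331 -290.15896491   29.8374515 ] [ 2.92102062  1.15176293 -0.00515132] [-1.94406476  0.30963417  0.42030948]
```

Request:
{"op": "jog_arm", "data": {
  "travel": [
    [0, 0, 0],
    [0, 0, 0],
    [0, 0, 0],
    [0, 0, 0],
    [0, 0, 0],
    [0, 0, 0],
    [0, 0, 0],
    [0, 0, 0],
    [0, 0, 0],
    [0, 0, 0]
  ],
  "dr": [
    [0, 0, 0],
    [0, 0, 0],
    [0, 0, 0],
    [0, 0, 0],
    [0, 0, 0],
    [0, 0, 0],
    [0, 0, 0],
    [0, 0, 0],
    [0, 0, 0],
    [0, 0, 0]
  ],
  "hand": 1
}}

```text
t: 19.75
ee_pos: [538.0, -290.1, 29.8]
orientation: [2.921, 1.152, -0.005]
ft_force: [1.1, 0.5, -0.4]
width: 88.0
```

Request:
{"op": "jog_arm", "data": {
  "travel": [
    [0, 0, 0.02],
    [0, 0, 0.06],
    [0, 0, 0.12],
    [0, 0.02, 0.2],
    [0, 0.08, 0.28],
    [0, 0.18, 0.35],
    [0, 0.29, 0.38],
    [0, 0.4, 0.38],
    [0, 0.5, 0.38],
    [0, 0.6, 0.38]
  ],
  "dr": [
    [0, 0, 0],
    [0, 0, 0],
    [0, 0, 0],
    [0, 0, 0],
    [0, 0, 0],
    [0, 0, 0],
    [0, 0, 0],
    [0, 0, 0],
    [0, 0, 0],
    [0, 0, 0]
  ]
}}

```text
t: 20.75
ee_pos: [538.1, -48.6, 183.7]
orientation: [2.92, 1.151, -0.002]
ft_force: [1.0, -0.7, -0.5]
width: 88.2
```

Request:
{"op": "jog_arm", "data": {
  "travel": [
    [0, 0.08, 0],
    [0, 0.17, 0],
    [0, 0.27, 0],
    [0, 0.37, 0],
    [0, 0.47, 0],
    [0, 0.57, 0],
    [0, 0.67, 0],
    [0, 0.72, 0],
    [0, 0.75, 0],
    [0, 0.75, 0]
  ],
  "dr": [
    [0, 0, 0],
    [0, 0, 0],
    [0, 0, 0],
    [0, 0, 0],
    [0, 0, 0],
    [0, 0, 0],
    [0, 0, 0],
    [0, 0, 0],
    [0, 0, 0],
    [0, 0, 0]
  ]
}}

```text
t: 21.75
ee_pos: [538.1, 252.5, 184.6]
orientation: [2.919, 1.154, 0.0]
ft_force: [0.3, 0.8, -0.1]
width: 87.8
```

```bash
python3 - <<'E'
from h import *
check('top','top8.png');check('side','side8.png')
print(telemetry.get_obs()['t'])
a=cv2.imread('pics/top8.png');b=cv2.imread('pics/side8.png')
cv2.imwrite('pics/c8.png',cv2.resize(np.vstack([a,b]),None,fx=.75,fy=.75))
E
```

```text
top frame [[658.6, -403.4], [425.9, -393.1], [442.0, -159.2], [650.2, -183.3]] c [ 544.2 -284.7]
  rule -47.04 [[408.1000061035156, -148.6999969482422], [537.5, -287.70001220703125], [666.9000244140625, -426.70001220703125]] 379.85782 zmed 38.379079197713594
side frame [[647.6, -425.4], [419.6, -403.3], [416.5, -185.3], [650.5, -186.0]] c [ 533.5 -300. ]
  rule -46.91 [[406.20001220703125, -155.5], [535.0, -293.1000061035156], [663.7000122070312, -430.79998779296875]] 376.917 zmed 38.97479221871835
21.85
```

View pics/c8.png

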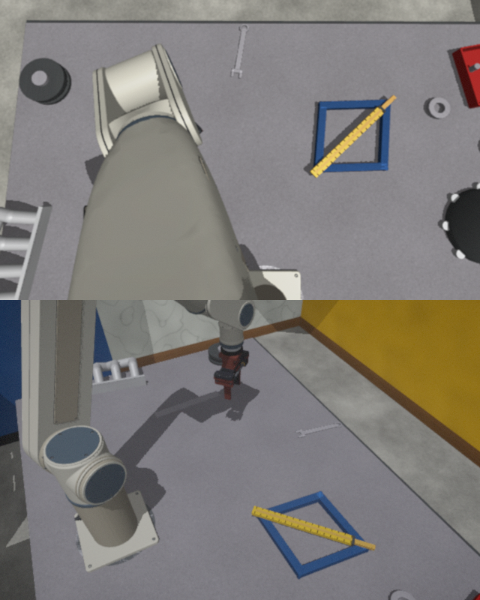

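The rule lies on the long diagonal, flat, with the arm clear. Its middle is about 1 mm from the frame's centre in the top view, and the uncovered frame corners have not moved.

```bash
python3 -c "
from workcell import ticket;print(ticket.close_job())"
```

```text
the job is handed in; nothing more can be done
None
```

I measured both diagonals and handed the job in at about 22 s, with the rule lying on the longer one and the gripper well clear. The rule first rested on the short diagonal, released and still, for over 3 s. I then moved it to the long diagonal and left it there.

**Diagonals:** the cameras read about 306–311 mm for the short one and 352–358 mm for the long one. That is a few mm under the stated 312 and 360 mm, and the difference does not affect which is longer.

| Last check | Top camera | Side camera |
|---|---|---|
| Rule's middle from the frame's centre | about 1 mm | about 2 mm |
| Rule's direction | -47.0° | -46.9° |
| Frame's long diagonal | -47.2° | -46.8° |
| Height of rule's top face (flat on the frame would be 39 mm) | 38.4 mm | 39.0 mm |

- **Camera disagreement:** the two views differ by about 2 mm in x and 4–5 mm in y on absolute position. The offset was nearly the same for rule and frame, so I relied on their positions relative to each other.
- **Frame:** the two corners the rule does not cover read the same as at the start in the top view. In the side view one matched exactly and the other was within about 1 mm. The covered corners cannot be compared.
- **Bar:** the arm never came near it, but I checked it only by eye, partway through. In the final top view the arm hides it.
- **One failed check:** the first top picture after the short-diagonal placement was blocked by the arm, so I checked that placement from the side camera only. It showed the rule about 2 mm off centre and the top face at 39.5 mm.

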